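# Scan the landscape frame's price label

## Task

Pick up the hand scanner and read the barcode label of the landscape picture frame (the one wider than it is tall): set the scanner's nose centred and flat on the label, lined up with it, and hold it there steadily with light pressure, about 6 newtons, for at least a second. Then lay the scanner back down on its grey pad, right side up. Do not push the frame out of its tilt, do not touch the portrait frame, and leave the planter and books where they are.

Things in the scene. Friction and masses are not known exactly. Their poses are not given: they have to be found in the camera images.
- scanner: Loose grey hand scanner, about 0.25 kg, 170 mm long, lying right side up on the pad. Origin: middle of its flat underside; +x to the handle's tail, -x to the nose, z up. Handle: straight bar 34 mm wide, 32 mm high, x = -35 to +85 mm. Head: 62 mm wide, 36 mm high, x = -80 to -36 mm, with a flat black rubber nose, 56 x 32 mm, face at x = -85 mm. No trigger to pull.
- scanner_nose (a point): Centre of the scanner's flat nose face, 85 mm towards -x and 18 mm up from the scanner's origin; axes as the scanner's. A contact reader: it reads when the nose lies flat on a label, pressed with 3 to 12 N for a full second.
- pad: Fixed grey fabric pad, 220 mm (x) by 150 mm (y), 4 mm thick, on the counter. Origin: centre of its underside.
- landscape_stand: Base plate (110 x 120 mm) of the landscape frame, fixed to the counter; the frame faces its +x, away from the robot. Origin on the counter right under the frame's hinge; the hinge runs along y, 36 mm above the counter.
- landscape_label (a point): Point on the face of the landscape frame straight behind the middle of its label, 52 mm up from the hinge; +x the outward normal (away from the robot and up), z up the slope. The label, a white barcode block 64 mm wide (y), 44 mm high (z), stands 4 to 29 mm proud of this, not measured: find it by touch. Frame: brass-edged, 220 x 150 mm, leaning back 14 to 29 degrees on a stiff hinge at its foot.
- portrait_stand: Base plate of the portrait frame (150 mm wide, 220 mm high, same build, same kind of label). Not to be touched. Origin and axes as for the landscape stand. The two frames may stand in either place.
- planter: Loose white round pot, 92 mm across and 80 mm high, with artificial grass to about 125 mm. Bystander. Origin: centre of its underside.
- books: Loose pair of books, 130 x 170 x 46 mm. Bystander. Origin: centre of the underside.
Not all that is in view belongs to the job. Several things have the shape of the scanner; the one meant has the colours described above. Leave any turquoise look-alike of the landscape_stand alone.

How it is judged:
On the way:
1. the held scanner presses the landscape label with 3 to 12 N, nose centred within 10 mm, square within 7 degrees, lined up with its width within 10 degrees, still for 1 s (contact force between scanner and landscape_stand between 3 and 12 N and y of scanner_nose in the frame of landscape_label between -0.01 and 0.01 m and z of scanner_nose in the frame of landscape_label between -0.01 and 0.01 m and angle between the x axis of scanner and the x axis of landscape_label, either way round below 0.122 rad and angle between the y axis of scanner and the y axis of landscape_label, either way round below 0.175 rad and linear speed of scanner below 0.02 m/s and contact force between the fingers and scanner above 1 N), for 1 s.
At the end, for the whole second after the job is handed in: The scanner lies at rest, right side up and flat on its pad, its middle within 60 mm of the pad's centre along each side of the pad, and the landscape frame's label is within 12 mm of where it started (x of scanner in the frame of pad between -0.06 and 0.06 m and y of scanner in the frame of pad between -0.06 and 0.06 m and z of scanner in the frame of pad below 0.008 m and angle between scanner's own z axis and vertical below 0.1 rad and linear speed of scanner below 0.02 m/s and distance of landscape_label from where it was at the start of the episode below 0.012 m); the robot touches nothing.
It fails at once if the landscape frame is pressed with more than 35 N (contact force between landscape_stand and anything else above 35 N).
It fails at once if the landscape frame is pushed out of its tilt (label moved over 12 mm) (distance of landscape_label from where it was at the start of the episode above 0.012 m).
It fails at once if the portrait frame is touched (over 1 N) (contact force between portrait_stand and anything else above 1 N).
It fails at once if the planter or the books are moved more than 20 mm (distance of any of planter, books from where it was at the start of the episode above 0.02 m).
It also fails if it takes over 48 s, if anything falls off the work surface, if the arm or the gripper's body presses on something with over 40 N, if the wrist force passes 120 N, or if a joint passes its speed limit or range.

## Robot

A 7-joint arm with a two-finger parallel gripper is mounted at the origin on the work surface. World frame = base frame: x ahead of the robot, y to its left, z up, the work surface at z = 0. Lengths are in m, angles in rad, forces in N, time in s.
With the tool pointing down it reaches from about 0.4 to 0.85 m from the base axis. Payload 10.4 kg.
Tool frame: the origin (TCP) lies between the finger pads; the fingertips stand 11 mm ahead of it and the grasp point (between the pads) lies 8 mm behind it (tip_reach is the distance from the TCP to the fingertips, in m); z points along the fingers, y is the line along which they close (so a half turn about z gives the same grasp; the last joint's range is limited). The gripper opens to 85 mm and grips with 20 to 120 N. Pads are 22 mm wide; open, the fingers measure 114 mm over their backs; the gripper's body (76 mm by 85 mm) begins 54 mm behind the grasp point. The pads swing forward as they close: fully open they stand 13 mm farther back than shut.
Start: joints at [-1.298, 0.332, -0.065, 1.46, 0.022, 1.35, -0.088], TCP at [0.182, 0.598, 0.242] pointing down, gripper open.
Joint ranges: [-2.6, 2.6], [-0.5, 2.12], [-1.47, 1.34], [0.16, 2.42], [-1.27, 4.41], [0.06, 2.06], [-2.6, 2.6]. Speed limits (rad/s): [2.22, 2.22, 2.79, 2.79, 3.14, 3.14, 3.14].

## Interface

Orientations are given as a unit quaternion [x, y, z, w].
In Python, from workcell import * gives the robot as it stands.
- The arm moves only by the shell command python3 -m inch 'ROWS' [OPENING] [FORCE]. ROWS is JSON, a list of rows, each an object with "slide": the shift along the world's x, y, z in m, a list of three; "yaw": the turn about the world's z in rad. A call has 1 to 20 rows; each row is the pose to reach, as a shift and turn from the pose commanded when the call began; what a row does not reach only later rows make up. A row lasts 1/12 s, in which the tool goes at most 41.7 mm and 7.16 degrees, less where a joint would pass 70% of its speed; a pose out of reach is approached as far as the arm can. A call with a gripper value outside its range is refused whole. OPENING is the closure in counts, from 0 (fully open) to 255 (shut), set as the call begins (- or left out, the last holds). The fingers move at their own pace and stop on an object; FORCE is the grip in N (left out, the last holds). Time passes only in rows, so rows that repeat a pose let the fingers close. It gives the time, the measured TCP pose, the force, the opening and the grip force at its end, in the units of the state.
- get_obs(): the state, without advancing time (a new reading comes with each control period).
- camera(name): name is "side" or "top" or "wrist"; returns a dict with "frame" (480x640x3 uint8, red, green, blue), "fx", "fy", "cx", "cy" (pixels), "k1" (the pictures are not rectified: a ray, as slopes to the right and down, at radius r is drawn at 1 + k1 r^2 times it, then the intrinsics apply), "extrinsics" (4x4, takes a point from world to camera coordinates). Camera axes: x right, y down, z forward; pixel columns grow to the right and rows downward; lengths in m; the calibration is good to about 2 mm. A picture is of the moment at which its call begins. There is no depth.
- hand_in(): hands the job in; it is judged then, once.
The state is a dict: "clock": time; "joint_pos": joint angles; "joint_velocities": joint speeds; "tau": joint torques, N m; "position": TCP position; "ee_rot": TCP orientation; "ft_force": force on the tool from outside, world axes, zero at the start; "torque": the same for the moment, N m; "grip_width": opening from 0.0 (shut) to 1.0 (fully open); "grasp_force": force on a finger pad.
Only numpy, scipy, OpenCV 4.12 (cv2) and the standard library are available. Lean on these libraries where they do the work, as an engineer would, in place of code of your own. Each camera call takes 0.05 s, during which the arm holds its last target. There are 200 camera calls.

## Working session

There is one attempt and no reset: what is moved stays moved. The work goes in short steps, Python scripts to look and compute and a shell command to move; the robot and the scene stay as the last step left them, time stands still between calls to the robot, and variables do not carry over. Pictures are saved under pics/ and viewed, at most 10 in all, crops included, and the job is handed in when it is done.

```bash
mkdir -p pics; ls
python3 - <<'E'
from workcell import *
import cv2,numpy as np
o=get_obs()
print({k:np.round(v,3).tolist() for k,v in o.items()})
for n in("side","top","wrist"):
    c=camera(n);cv2.imwrite(f"pics/{n}0.png",c["frame"][:,:,::-1])
    np.savez(f"{n}0.npz",**c)
    print(n,c["fx"],c["fy"],c["cx"],c["cy"],c["k1"],np.round(c["extrinsics"],3).tolist())
E
```

```text
pics
{'clock': 0.0, 'joint_pos': [-1.298, 0.333, -0.065, 1.461, 0.022, 1.35, -0.089], 'joint_velocities': [-0.001, -0.0, -0.0, -0.001, -0.0, -0.001, 0.0], 'tau': [0.001, -62.545, 0.049, -39.16, 0.016, 0.01, -0.0], 'position': [0.182, 0.598, 0.242], 'ee_rot': [0.147, 0.989, -0.001, -0.0], 'ft_force': [-0.515, -0.234, 0.277], 'torque': [-0.008, -0.028, -0.004], 'grasp_force': 0.0, 'grip_width': 1.007}
side 576.4323228908461 576.4323228908461 321.60790142089206 235.17879807760283 -0.06891170190997595 [[0.944, -0.33, -0.011, -0.549], [-0.238, -0.656, -0.716, 0.18], [0.229, 0.678, -0.698, 1.479], [0.0, 0.0, 0.0, 1.0]]
top 507.45120685608117 507.45120685608117 324.7901579769492 247.64294557307596 -0.016362100897680153 [[-0.022, -1.0, -0.004, 0.011], [-0.978, 0.022, -0.205, 0.589], [0.205, -0.0, -0.979, 1.364], [0.0, 0.0, 0.0, 1.0]]
wrist 347.4582642732248 347.4582642732248 322.5404975441811 242.1936737275368 -0.0037665353037695287 [[0.291, 0.957, -0.001, -0.625], [0.914, -0.277, 0.296, -0.038], [0.283, -0.087, -0.955, 0.379], [0.0, 0.0, 0.0, 1.0]]
```

View pics/side0.png

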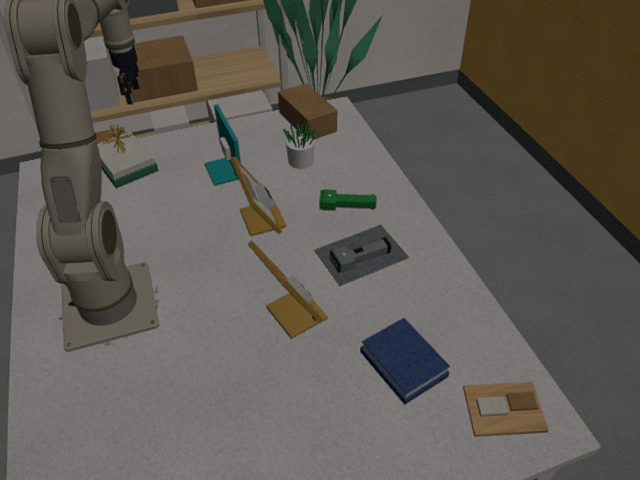

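View pics/top0.png

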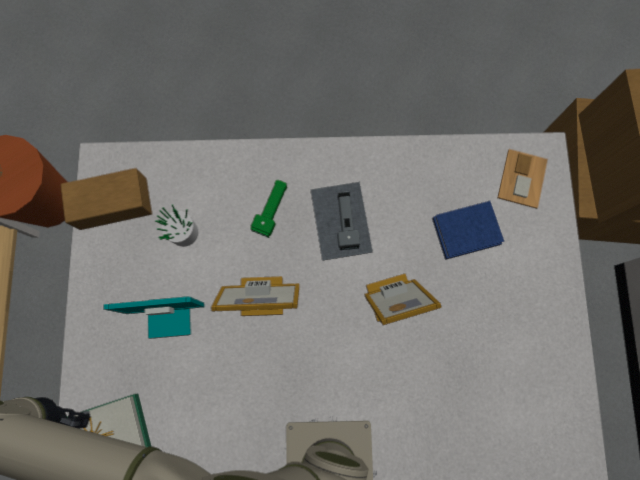

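Top view: the grey scanner is at (346,222) on the pad, head towards the robot. The look-alike is green, at (270,208). The left frame at (255,295) is about 88 px wide, so it is the landscape one. The right frame at (402,298) is narrower, so portrait. The turquoise decoy is at (155,305). I'll check this choice in close crops.

```bash
python3 - <<'E'
import cv2
a=cv2.imread("pics/top0.png")[175:325,205:385];cv2.imwrite("pics/tc.png",cv2.resize(a,None,fx=4,fy=4,interpolation=cv2.INTER_CUBIC))
a=cv2.imread("pics/side0.png")[145:285,220:415];cv2.imwrite("pics/sc.png",cv2.resize(a,None,fx=4,fy=4,interpolation=cv2.INTER_CUBIC))
E
cat > h.py <<'E'
import numpy as np,cv2
def load(f): return dict(np.load(f))
def ray(c,u,v):
    x,y=(u-c["cx"])/c["fx"],(v-c["cy"])/c["fy"]
    K=np.array([[c["fx"],0,c["cx"]],[0,c["fy"],c["cy"]],[0,0,1]],float)
    p=cv2.undistortPoints(np.array([[[u,v]]],float),K,np.array([c["k1"],0,0,0,0.]))[0,0]
    E=c["extrinsics"];R,t=E[:3,:3],E[:3,3]
    return -R.T@t, R.T@np.array([p[0],p[1],1])
def onz(c,u,v,z):
    o,d=ray(c,u,v);return o+d*(z-o[2])/d[2]
def tri(c1,p1,c2,p2):
    o1,d1=ray(c1,*p1);o2,d2=ray(c2,*p2)
    s=np.linalg.lstsq(np.stack([d1,-d2],1),o2-o1,rcond=None)[0]
    a,b=o1+s[0]*d1,o2+s[1]*d2
    return (a+b)/2,np.linalg.norm(a-b)
E
```

```text
(no output)
```

View pics/tc.png

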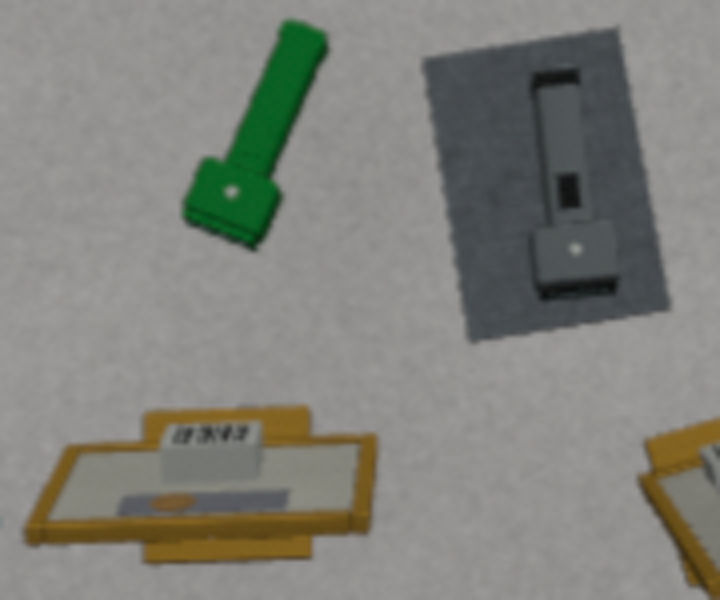

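View pics/sc.png

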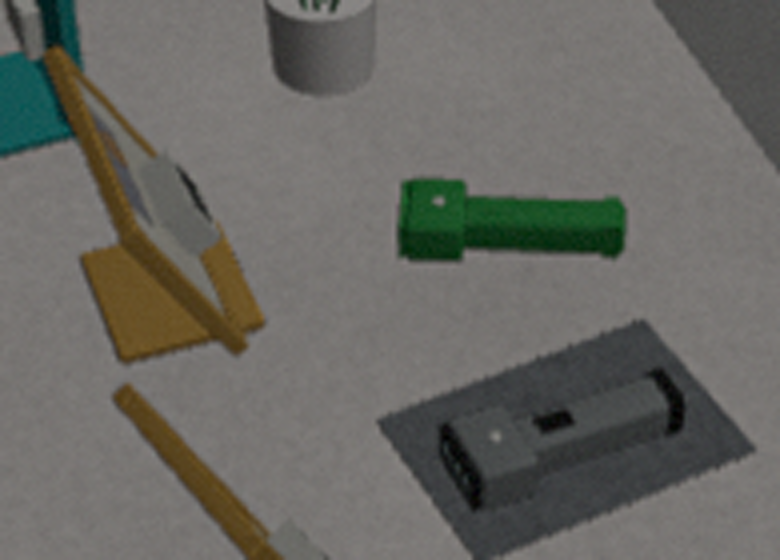

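The close crops confirm the choice. The scanner on the pad is grey with a black nose, and its handle runs from crop (558,84) to (570,221). The landscape frame's label block is centred at about crop (213,440) and stands clearly proud.

Run:
```python
from h import *
T,S=load("top0.npz"),load("side0.npz")
t=lambda x,y:(205+x/4-.4,175+y/4-.4)
s=lambda x,y:(220+x/4-.4,145+y/4-.4)
def tz(n,x,y,z): print(n,np.round(onz(T,*t(x,y),z),4))
def tt(n,a,b):
    p,e=tri(T,t(*a),S,s(*b));print(n,np.round(p,4),round(e,4));return p
print("camT",ray(T,320,240)[0])
for p in[(424,60),(617,29),(669,308),(472,341)]:tz("pad",*p,.004)
for p in[(379,422),(643,320),(755,449),(480,560)]:print("padS",np.round(onz(S,*s(*p),.004),4))
a=onz(T,*t(558.5,84),.036);b=onz(T,*t(570,221),.036);print("handle",a,b,np.linalg.norm(a-b),"yaw",np.arctan2(*(a-b)[[1,0]]))
tz("headdot",576,249,.04);print("dotS",onz(S,*s(496,437),.04))
for p in[(145,412),(308,407),(312,557),(145,562)]:tz("plate",*p,.006)
for p in[(82,256),(124,361),(265,323)]:print("plateS",np.round(onz(S,*s(*p),.006),4))
A=tt("topR",(368,517),(125,235));B=tt("topL",(30,528),(57,50));C=tt("botR",(377,437),(243,345))
print(np.linalg.norm(A-B),np.linalg.norm(A-C),"tilt",np.degrees(np.arctan2(np.hypot(*(A-C)[:2]),(A-C)[2])),"yaw frame",np.arctan2(*(B-A)[[1,0]]))
for p in[(170,425),(262,422),(262,446),(162,450)]:tz("label",*p,.1)
```

```text
camT [ 0.29678132 -0.00196446  1.45589123]
pad [0.7801 0.0364 0.004 ]
pad [ 0.8011 -0.109   0.004 ]
pad [ 0.5866 -0.1393  0.004 ]
pad [0.5653 0.0049 0.004 ]
padS [0.5617 0.0027 0.004 ]
padS [0.7759 0.0353 0.004 ]
padS [ 0.7966 -0.1101  0.004 ]
padS [ 0.5833 -0.1398  0.004 ]
handle [ 0.74881237 -0.06238475  0.036     ] [ 0.64564447 -0.06761014  0.036     ] 0.10330014095963573 yaw 0.05060613804215667
headdot [ 0.6239 -0.0711  0.04  ]
dotS [ 0.62028595 -0.07075288  0.04      ]
plate [0.5182 0.242  0.006 ]
plate [0.5192 0.1242 0.006 ]
plate [0.4114 0.1219 0.006 ]
plate [0.4104 0.2407 0.006 ]
plateS [0.407 0.242 0.006]
plateS [0.4088 0.1209 0.006 ]
plateS [0.5154 0.1243 0.006 ]
topR [0.4183 0.0731 0.1637] 0.0104
topL [0.4191 0.2881 0.163 ] 0.0043
botR [0.4888 0.0732 0.0398] 0.0058
0.21507621493126505 0.1425442703332495 tilt 29.623396331764702 yaw frame 1.5671548134133626
label [0.4946 0.2092 0.1   ]
label [0.4953 0.1471 0.1   ]
label [0.479  0.1471 0.1   ]
label [0.4778 0.2144 0.1   ]
```

```bash
python3 -m inch '[{"slide":[0.03,-0.03,0],"yaw":0.1},{"slide":[0.06,-0.06,0],"yaw":0.2},{"slide":[0.08,-0.09,0],"yaw":0.3},{"slide":[0.12,-0.13,0],"yaw":0.345},{"slide":[0.2,-0.2,0],"yaw":0.345},{"slide":[0.3,-0.3,0],"yaw":0.345},{"slide":[0.4,-0.4,0],"yaw":0.345},{"slide":[0.548,-0.662,0],"yaw":0.345},{"slide":[0.548,-0.662,0],"yaw":0.345},{"slide":[0.548,-0.662,0],"yaw":0.345},{"slide":[0.548,-0.662,0],"yaw":0.345},{"slide":[0.548,-0.662,0],"yaw":0.345},{"slide":[0.548,-0.662,0],"yaw":0.345},{"slide":[0.548,-0.662,0],"yaw":0.345},{"slide":[0.548,-0.662,0],"yaw":0.345},{"slide":[0.548,-0.662,0],"yaw":0.345},{"slide":[0.548,-0.662,0],"yaw":0.345},{"slide":[0.548,-0.662,0],"yaw":0.345},{"slide":[0.548,-0.662,0],"yaw":0.345},{"slide":[0.548,-0.662,0],"yaw":0.345}]' 0 20
```

```text
clock: 1.82
position: [0.7114, -0.0399, 0.242]
ee_rot: [-0.025, 1.0, 0.0, -0.0]
ft_force: [0.0, 0.5, 0.4]
grip_width: 0.999
grasp_force: 0.0
```

```bash
python3 -m inch '[{"slide":[0,0,0],"yaw":0},{"slide":[0,0,0],"yaw":0},{"slide":[0,0,0],"yaw":0}]'
python3 - <<'E'
from workcell import *
from h import *
c=camera("wrist");np.savez("wrist1.npz",**c);cv2.imwrite("pics/w1.png",c["frame"][:,:,::-1])
E
```

```text
clock: 2.07
position: [0.7104, -0.0379, 0.2416]
ee_rot: [-0.025, 1.0, 0.0, -0.001]
ft_force: [-0.3, 0.4, -0.3]
grip_width: 1.002
grasp_force: 0.0
```

View pics/w1.png

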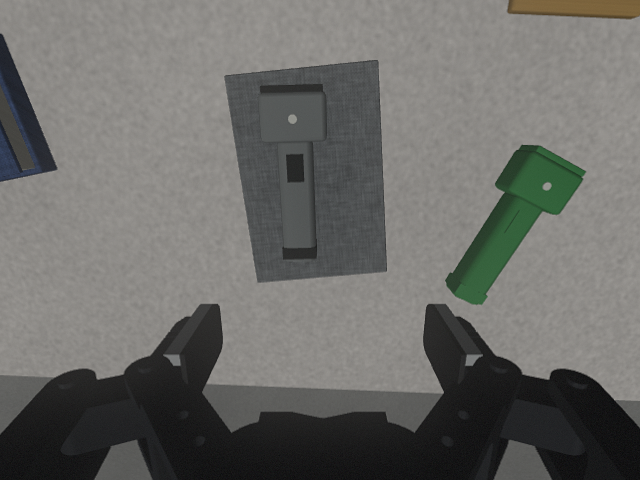

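The wrist view shows the scanner axis running from the tail cap at (300,250) to the head dot at (292,119).

Run:
```python
from h import *
c=load("wrist1.npz")
for n,u,v,z in[("tailtop",300,249,.036),("neck",297,142,.036),("dot",292.5,119,.04),("headL",262,112,.04),("headR",325,112,.04),("nose",292,86,.02),
 ("pad",226,75,.004),("pad",378,61,.004),("pad",386,271,.004),("pad",258,282,.004)]:print(n,np.round(onz(c,u,v,z),4))
```

```text
tailtop [ 0.7465 -0.0583  0.036 ]
neck [ 0.6417 -0.0644  0.036 ]
dot [ 0.6218 -0.0687  0.04  ]
headL [ 0.6173 -0.0962  0.04  ]
headR [ 0.6144 -0.0397  0.04  ]
nose [ 0.592  -0.0716  0.02  ]
pad [ 0.5835 -0.137   0.004 ]
pad [0.5639 0.0087 0.004 ]
pad [0.7786 0.0388 0.004 ]
pad [ 0.7995 -0.107   0.004 ]
```

```bash
python3 -m inch '[{"slide":[0.010,-0.012,-0.03],"yaw":0},{"slide":[0.020,-0.023,-0.06],"yaw":0},{"slide":[0.020,-0.023,-0.09],"yaw":0},{"slide":[0.020,-0.023,-0.12],"yaw":0},{"slide":[0.020,-0.023,-0.15],"yaw":0},{"slide":[0.020,-0.023,-0.175],"yaw":0},{"slide":[0.020,-0.023,-0.195],"yaw":0},{"slide":[0.020,-0.023,-0.21],"yaw":0},{"slide":[0.020,-0.023,-0.217],"yaw":0},{"slide":[0.020,-0.023,-0.217],"yaw":0},{"slide":[0.020,-0.023,-0.217],"yaw":0}]'
python3 -m inch '[{"slide":[0,0,0],"yaw":0},{"slide":[0,0,0],"yaw":0},{"slide":[0,0,0],"yaw":0},{"slide":[0,0,0],"yaw":0},{"slide":[0,0,0],"yaw":0},{"slide":[0,0,0],"yaw":0},{"slide":[0,0,0],"yaw":0},{"slide":[0,0,0],"yaw":0},{"slide":[0,0,0],"yaw":0},{"slide":[0,0,0],"yaw":0}]' 255 20
```

```text
clock: 3.03
position: [0.7311, -0.0608, 0.0265]
ee_rot: [-0.025, 1.0, 0.0, 0.001]
ft_force: [0.3, -0.6, 1.6]
grip_width: 1.003
grasp_force: 0.0
clock: 3.87
position: [0.731, -0.0615, 0.0261]
ee_rot: [-0.025, 1.0, -0.0, 0.001]
ft_force: [-0.8, -0.0, 6.6]
grip_width: 0.393
grasp_force: 20.6
```

```bash
python3 -m inch '[{"slide":[0,0,0.007],"yaw":0},{"slide":[0,0,0.014],"yaw":0},{"slide":[0,0,0.021],"yaw":0},{"slide":[0,0,0.028],"yaw":0},{"slide":[0,0,0.035],"yaw":0},{"slide":[0,0,0.042],"yaw":0},{"slide":[0,0,0.049],"yaw":0},{"slide":[0,0,0.056],"yaw":0},{"slide":[0,0,0.06],"yaw":0},{"slide":[0,0,0.06],"yaw":0}]'
python3 - <<'E'
from workcell import *
from h import *
c=camera("side");np.savez("side1.npz",**c)
a=c["frame"][:,:,::-1][130:290,220:430];d=camera("wrist");np.savez("wrist2.npz",**d)
b=d["frame"][:,:,::-1][60:360,150:450]
cv2.imwrite("pics/s1.png",np.hstack([cv2.resize(a,(500,381),interpolation=cv2.INTER_CUBIC),cv2.resize(b,(300,381))]))
E
```

```text
clock: 4.7
position: [0.7312, -0.0615, 0.0868]
ee_rot: [-0.025, 1.0, -0.0, 0.001]
ft_force: [-0.1, -0.6, -1.8]
grip_width: 0.392
grasp_force: 20.5
```

View pics/s1.png

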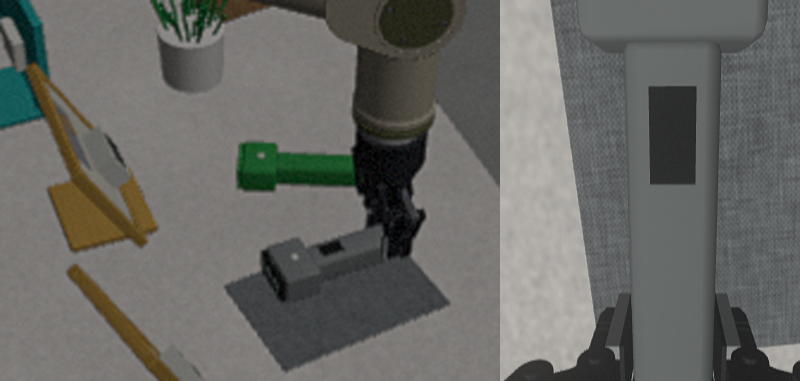

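The side view shows the scanner held by its tail with the dot near full-image pixel (343,238). The tilt isn't clear by eye, so I'll triangulate it.

```bash
cat >> h.py <<'E'
def dot(c,u0,v0,r=15):
    f=c["frame"].astype(int).min(2);u0,v0=int(u0),int(v0)
    a=f[max(v0-r,0):v0+r,max(u0-r,0):u0+r];th=(a.max()+np.median(a))/2
    y,x=np.nonzero(a>th);w=a[y,x]-th
    return (np.average(x,weights=w)+max(u0-r,0),np.average(y,weights=w)+max(v0-r,0)),a.max(),len(x)
E
python3 - <<'E'
from h import *
S,W=load("side1.npz"),load("wrist2.npz")
print(dot(S,343.5,238,5))
f=W["frame"].astype(int).min(2)
sub=f[0:90,200:400]
y,x=np.unravel_index(sub.argmax(),sub.shape);print(x+200,y,sub.max())
cv2.imwrite("pics/w2.png",W["frame"][:200,150:450,::-1])
p=dot(S,343.5,238,5)[0];q=dot(W,x+200,y,12);print(q)
print(tri(S,p,W,q[0]))
E
```

```text
((np.float64(343.48022598870057), np.float64(237.42937853107344)), np.int64(127), 5)
330 29 180
((np.float64(325.2223295611372), np.float64(23.767733922163952)), np.int64(180), 239)
(array([ 0.62172969, -0.06505096,  0.09574433]), np.float64(0.0010440729703100019))
```

View pics/w2.png

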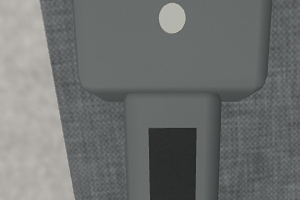

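Rigid in the grip, the dot would have risen to z = 0.1005; it measures 0.096. The scanner has drooped only 2–3°, and it needs about 26° nose-down. I'll ease the grip at this height so the nose drops onto the pad.

```bash
for n in 1; do python3 -m inch '[{"slide":[0,0,0],"yaw":0},{"slide":[0,0,0],"yaw":0}]' 168; done; python3 -m inch '[{"slide":[0,0,0],"yaw":0},{"slide":[0,0,0],"yaw":0}]' 162;python3 -m inch '[{"slide":[0,0,0],"yaw":0},{"slide":[0,0,0],"yaw":0}]' 159
```

```text
clock: 4.97
position: [0.7303, -0.0613, 0.0847]
ee_rot: [-0.025, 1.0, 0.0, -0.0]
ft_force: [0.6, -1.0, -1.8]
grip_width: 0.39
grasp_force: 20.5
clock: 5.13
position: [0.7304, -0.0614, 0.085]
ee_rot: [-0.025, 1.0, 0.0, -0.0]
ft_force: [0.2, 0.3, -2.2]
grip_width: 0.396
grasp_force: 20.5
clock: 5.3
position: [0.7305, -0.0613, 0.0852]
ee_rot: [-0.025, 1.0, 0.0, -0.0]
ft_force: [-0.2, 0.4, -1.5]
grip_width: 0.393
grasp_force: 20.5
```

```bash
python3 -m inch '[{"slide":[0,0,0],"yaw":0},{"slide":[0,0,0],"yaw":0}]' 157; python3 -m inch '[{"slide":[0,0,0],"yaw":0},{"slide":[0,0,0],"yaw":0}]' 156 | tail -3;python3 -m inch '[{"slide":[0,0,0],"yaw":0},{"slide":[0,0,0],"yaw":0}]' 155| tail -3
python3 - <<'E'
from workcell import *
from h import *
c=camera("side");print(dot(c,343.5,238,9))
E
```

```text
clock: 5.47
position: [0.7306, -0.0614, 0.0853]
ee_rot: [-0.025, 1.0, 0.0, -0.0]
ft_force: [0.0, 0.2, -1.6]
grip_width: 0.394
grasp_force: 20.5
ft_force: [0.4, 0.6, -1.7]
grip_width: 0.395
grasp_force: 20.5
ft_force: [-0.4, -0.5, -1.8]
grip_width: 0.394
grasp_force: 20.5
((np.float64(342.68443726440495), np.float64(230.89391491653205)), np.int64(125), 59)
```

```bash
python3 -m inch '[{"slide":[0,0,0],"yaw":0}]' 154|tail -3; python3 -m inch '[{"slide":[0,0,0],"yaw":0}]' 153 | tail -3;python3 -m inch '[{"slide":[0,0,0],"yaw":0}]' 152| tail -3
```

```text
ft_force: [-0.6, -0.2, -1.4]
grip_width: 0.392
grasp_force: 7.2
ft_force: [-1.1, 0.0, 1.0]
grip_width: 0.401
grasp_force: 0.0
ft_force: [-1.0, 0.9, 0.8]
grip_width: 0.4
grasp_force: 0.0
```

Run:
```python
from workcell import *
from h import *
c=camera("side");np.savez("side2.npz",**c)
a=c["frame"][:,:,::-1][180:290,290:430];d=camera("wrist");np.savez("wrist3.npz",**d)
b=d["frame"][:,:,::-1][0:360,150:450]
cv2.imwrite("pics/s2.png",np.hstack([cv2.resize(a,(500,393),interpolation=cv2.INTER_CUBIC),cv2.resize(b,(300,393))]))
```

```text
(no output)
```

View pics/s2.png

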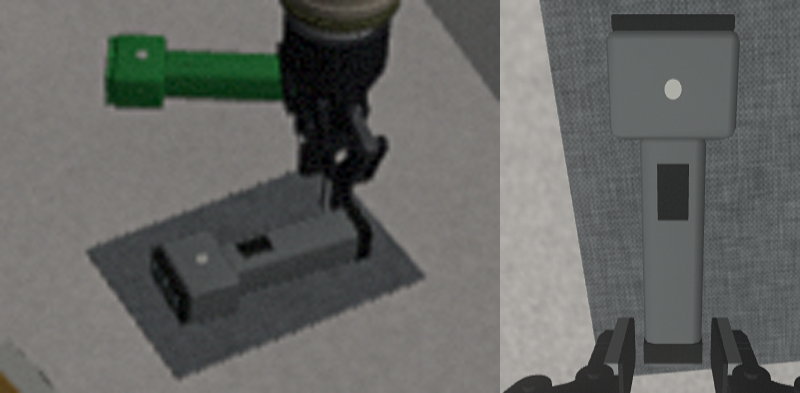

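The scanner dropped flat onto the pad, right side up. At 153 counts the grip lets go completely. I'll re-grip at the very tail end with a smaller contact patch, so gravity can swing it at 20 N. First I'll measure its pose.

Run:
```python
from h import *
from workcell import *
c=load("wrist3.npz");print(get_obs()["position"],get_obs()["clock"])
for n,u,v,z in[("dot",323,81.5,.04),("capstart",323,315,.036),("tail",323,331,.034),("neck",323,126,.036),("noseTopL",261,28,.036),("noseTopR",385,28,.036)]:print(n,np.round(onz(c,u,v,z),4))
s=load("side2.npz")
u,v=290+201*140/500,180+258*110/393
print(dot(s,u,v,5)[0],onz(s,*dot(s,u,v,5)[0],.04))
```

```text
[ 0.73072145 -0.06136193  0.08559554] 6.2
dot [ 0.6309 -0.0655  0.04  ]
capstart [ 0.7546 -0.0592  0.036 ]
tail [ 0.7664 -0.0586  0.034 ]
neck [ 0.6504 -0.0645  0.036 ]
noseTopL [ 0.6094 -0.095   0.036 ]
noseTopR [ 0.6065 -0.0383  0.036 ]
(np.float64(346.1236559139785), np.float64(251.91935483870967)) [ 0.62923127 -0.06633543  0.04      ]
```

```bash
python3 -m inch '[{"slide":[0.02,0.002,0],"yaw":0},{"slide":[0.036,0.0025,0],"yaw":0},{"slide":[0.036,0.0025,-0.015],"yaw":0},{"slide":[0.036,0.0025,-0.03],"yaw":0},{"slide":[0.036,0.0025,-0.043],"yaw":0},{"slide":[0.036,0.0025,-0.052],"yaw":0},{"slide":[0.036,0.0025,-0.052],"yaw":0},{"slide":[0.036,0.0025,-0.052],"yaw":0}]' 90 20
python3 -m inch '[{"slide":[0,0,0],"yaw":0},{"slide":[0,0,0],"yaw":0},{"slide":[0,0,0],"yaw":0},{"slide":[0,0,0],"yaw":0},{"slide":[0,0,0],"yaw":0},{"slide":[0,0,0],"yaw":0}]' 255 20
python3 -m inch '[{"slide":[0,0,0.01],"yaw":0},{"slide":[0,0,0.02],"yaw":0},{"slide":[0,0,0.03],"yaw":0},{"slide":[0,0,0.04],"yaw":0},{"slide":[0,0,0.05],"yaw":0},{"slide":[0,0,0.06],"yaw":0},{"slide":[0,0,0.068],"yaw":0},{"slide":[0,0,0.068],"yaw":0},{"slide":[0,0,0.068],"yaw":0}]'
python3 - <<'E'
from workcell import *
from h import *
c=camera("side");np.savez("side3.npz",**c)
a=c["frame"][:,:,::-1][170:280,290:430];d=camera("wrist");np.savez("wrist4.npz",**d)
b=d["frame"][:,:,::-1][0:360,150:450]
cv2.imwrite("pics/s3.png",np.hstack([cv2.resize(a,(500,393),interpolation=cv2.INTER_CUBIC),cv2.resize(b,(300,393))]))
E
```

```text
clock: 6.87
position: [0.7658, -0.0589, 0.0325]
ee_rot: [-0.025, 1.0, 0.0, -0.001]
ft_force: [0.2, 0.2, 0.7]
grip_width: 0.645
grasp_force: 0.0
clock: 7.37
position: [0.7672, -0.059, 0.0346]
ee_rot: [-0.025, 1.0, -0.0, 0.001]
ft_force: [-1.5, -0.3, 5.7]
grip_width: 0.391
grasp_force: 20.9
clock: 8.12
position: [0.7668, -0.0589, 0.1019]
ee_rot: [-0.025, 1.0, 0.0, 0.0]
ft_force: [1.0, 0.0, -1.9]
grip_width: 0.392
grasp_force: 20.1
```

View pics/s3.png

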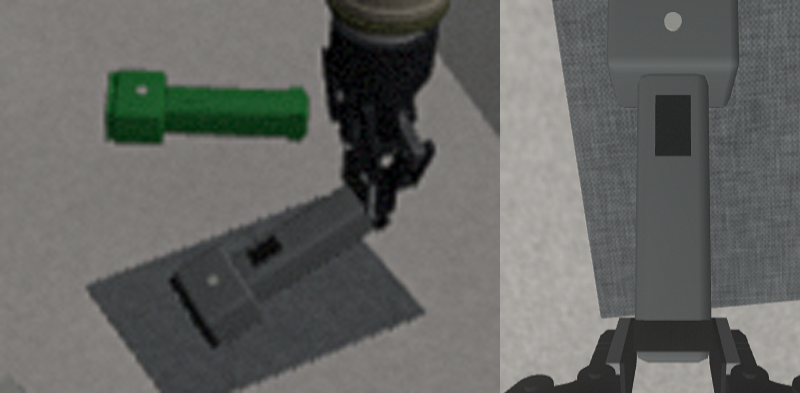

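It worked: the scanner now hangs nose-down by the tail. Next I'll triangulate the tilt, and clamp harder so it holds.

```bash
python3 -m inch '[{"slide":[0,0,0],"yaw":0},{"slide":[0,0,0],"yaw":0},{"slide":[0,0,0],"yaw":0}]' 255 60
python3 - <<'E'
from h import *
S,W=load("side3.npz"),load("wrist4.npz")
p=dot(S,349.6,248.7,5)[0];print(p)
D,e=tri(S,p,W,(323,19.3));print("dot",D,e)
D2=tri(S,(290+243*.28,170+252*.28),W,(323,69))[0];print("neck",D2)
# handle top at tail cap start
for t in (20,24,28):
    t=np.radians(t)
    # nose bottom edge on the pad z=.004: dot is 27mm back, 36 up from nose bottom
    print("dot z if nose rests",.004+.027*np.sin(t)+.036*np.cos(t))
# tail cap start top corner at wrist (323,315/1.0...) 
o,d=ray(W,323,319/1.092)
# point at 135mm from dot (capstart x~+75 -> 133mm), 4mm lower than head top
from scipy.optimize import brentq
f=lambda s:np.linalg.norm(o+s*d-D)-np.hypot(.124,.004)
for lo,hi in((.05,.15),(.15,.6)):
    try:
        q=o+brentq(f,lo,hi)*d;print(q,"tilt",np.degrees(np.arcsin((q-D)[2]/.124)+.004/.124))
    except Exception as ex:print(ex)
print(np.linalg.norm(onz(load("wrist3.npz"),323,315,.036)-onz(load("wrist3.npz"),323,81.5,.04)))
E
```

```text
clock: 8.47
position: [0.7664, -0.0589, 0.1008]
ee_rot: [-0.025, 1.0, 0.0, -0.0]
ft_force: [-0.4, -0.8, -2.2]
grip_width: 0.371
grasp_force: 63.6
(np.float64(349.17857142857144), np.float64(247.96428571428572))
dot [ 0.63913498 -0.06403543  0.04934449] 0.0008300359085583054
neck [ 0.66364647 -0.06324754  0.06862535]
dot z if nose rests 0.04706347821808575
dot z if nose rests 0.04786952583818024
dot z if nose rests 0.048461845538140425
f(a) and f(b) must have different signs
f(a) and f(b) must have different signs
0.12396152029128184
```

Tilt is about 24.5° nose-down, and the dot's x agrees (0.637 predicted, 0.639 measured). Next I'll lift, move in front of the landscape frame and look at it closely.

```bash
python3 -m inch '[{"slide":[0,0,0.02],"yaw":0},{"slide":[0,0,0.05],"yaw":0},{"slide":[0,0,0.09],"yaw":-0.02},{"slide":[0,0.03,0.12],"yaw":-0.05},{"slide":[-0.01,0.06,0.14],"yaw":-0.05},{"slide":[-0.02,0.09,0.15],"yaw":-0.05},{"slide":[-0.03,0.12,0.15],"yaw":-0.05},{"slide":[-0.04,0.15,0.15],"yaw":-0.05},{"slide":[-0.05,0.18,0.15],"yaw":-0.05},{"slide":[-0.06,0.21,0.15],"yaw":-0.05},{"slide":[-0.066,0.23,0.15],"yaw":-0.05},{"slide":[-0.066,0.24,0.15],"yaw":-0.05},{"slide":[-0.066,0.24,0.15],"yaw":-0.05},{"slide":[-0.066,0.24,0.15],"yaw":-0.05}]'
python3 - <<'E'
from workcell import *
from h import *
d=camera("wrist");np.savez("wrist5.npz",**d);c=camera("side");np.savez("side4.npz",**c)
cv2.imwrite("pics/w5.png",d["frame"][:,:,::-1])
E
```

```text
clock: 9.63
position: [0.7009, 0.1802, 0.2511]
ee_rot: [0.001, 1.0, -0.0, 0.0]
ft_force: [0.2, -1.0, -2.4]
grip_width: 0.376
grasp_force: 63.7
```

View pics/w5.png

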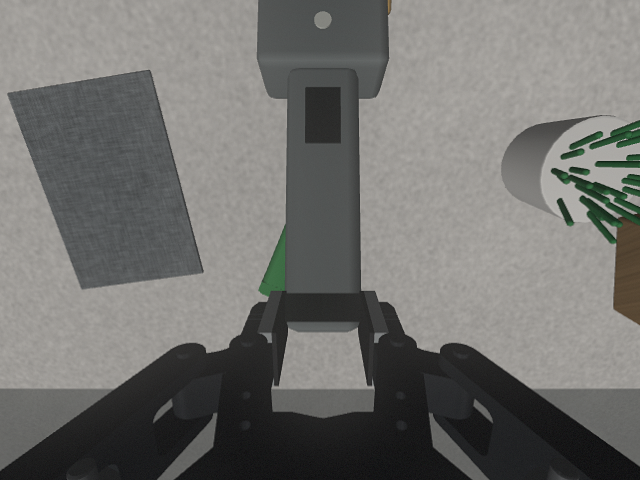

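That view shows only the scanner and the pad; the frame is hidden behind the head. I'll refine the frame plane numerically from the first images.

Run:
```python
from h import *
T,S=load("top0.npz"),load("side0.npz")
t=lambda x,y:(205+x/4-.4,175+y/4-.4)
s=lambda x,y:(220+x/4-.4,145+y/4-.4)
def tt(n,a,b):
    p,e=tri(T,t(*a),S,s(*b));print(n,np.round(p,4),round(e,4));return p
tt("bar far",(175,433),(181,168));tt("bar near",(248,432),(212,217))
tt("blk top far",(163,450),(175,156));tt("blk top back near",(260,478),(163,213))
# brass mask in top & side: contour polygons
for n,c,(x0,x1,y0,y1) in(("T",T,(205,305,270,322)),("S",S,(228,290,152,238))):
    f=c["frame"][y0:y1,x0:x1];h=cv2.cvtColor(f,cv2.COLOR_RGB2HSV)
    m=((h[...,0]>12)&(h[...,0]<28)&(h[...,1]>110)).astype(np.uint8)
    k=cv2.findContours(m,cv2.RETR_EXTERNAL,cv2.CHAIN_APPROX_NONE)[0];k=max(k,key=cv2.contourArea)
    print(n,(cv2.approxPolyDP(k,2,True)[:,0]+[x0,y0]).tolist())
# model predictions: pixels of front corners for tilt values
def proj(c,P):
    P=np.asarray(P,float);K=np.array([[c["fx"],0,c["cx"]],[0,c["fy"],c["cy"]],[0,0,1]])
    E=c["extrinsics"];return cv2.projectPoints(P,cv2.Rodrigues(E[:3,:3])[0],E[:3,3],K,np.array([c["k1"],0,0,0,0.]))[0][:,0]
for th in(20,24,28):
    a=np.radians(th)
    for xh in(.489,):
        P=[(xh-.15*np.sin(a),.181-.11,.036+.15*np.cos(a)),(xh-.15*np.sin(a),.181+.11,.036+.15*np.cos(a)),(xh,.071,.036)]
        print(th,np.round(proj(T,P),1).tolist(),np.round(proj(S,P),1).tolist())
```

```text
bar far [0.4857 0.2063 0.0979] 0.0073
bar near [0.4906 0.158  0.0877] 0.0004
blk top far [0.4785 0.2129 0.1045] 0.0027
blk top back near [0.4551 0.1473 0.1108] 0.0021
T [[298, 284], [282, 284], [281, 277], [242, 278], [239, 286], [221, 288], [212, 310], [240, 309], [242, 315], [280, 314], [283, 308], [296, 307]]
S [[232, 157], [231, 160], [250, 202], [248, 207], [241, 208], [250, 234], [271, 229], [280, 232], [280, 228], [285, 224], [276, 205], [270, 209], [275, 224], [253, 201], [238, 166], [240, 164], [258, 183], [235, 157]]
20 [[296.9, 297.7], [209.8, 299.6], [299.6, 285.0]] [[259.7, 197.9], [240.1, 151.1], [281.7, 232.0]]
24 [[297.0, 301.7], [210.1, 303.6], [299.6, 285.0]] [[256.2, 199.8], [237.0, 152.9], [281.7, 232.0]]
28 [[297.2, 305.6], [210.4, 307.5], [299.6, 285.0]] [[252.9, 202.0], [234.0, 154.9], [281.7, 232.0]]
```

The refined geometry is consistent:

| Quantity | Estimate |
|---|---|
| Frame tilt | about 27° |
| Label face centre | about (0.487, 0.181, 0.093) |
| Target TCP at contact | about (0.634, 0.181, 0.173) |

I'll approach along the label normal.

```bash
python3 -m inch '[{"slide":[-0.008,0,-0.02],"yaw":0},{"slide":[-0.016,0.001,-0.04],"yaw":0},{"slide":[-0.025,0.001,-0.055],"yaw":0},{"slide":[-0.031,0.001,-0.060],"yaw":0},{"slide":[-0.034,0.001,-0.0615],"yaw":0},{"slide":[-0.037,0.001,-0.063],"yaw":0},{"slide":[-0.040,0.001,-0.0645],"yaw":0},{"slide":[-0.043,0.001,-0.066],"yaw":0},{"slide":[-0.046,0.001,-0.0675],"yaw":0},{"slide":[-0.049,0.001,-0.069],"yaw":0},{"slide":[-0.049,0.001,-0.069],"yaw":0},{"slide":[-0.049,0.001,-0.069],"yaw":0}]'
python3 -m inch '[{"slide":[-0.001,0,-0.0005],"yaw":0},{"slide":[-0.002,0,-0.001],"yaw":0},{"slide":[-0.003,0,-0.0015],"yaw":0},{"slide":[-0.004,0,-0.002],"yaw":0},{"slide":[-0.004,0,-0.002],"yaw":0}]'
```

```text
clock: 10.73
position: [0.6515, 0.1822, 0.1825]
ee_rot: [0.0, 1.0, 0.0, 0.0]
ft_force: [0.2, 0.3, -1.6]
grip_width: 0.377
grasp_force: 63.7
clock: 11.15
position: [0.6474, 0.1822, 0.1802]
ee_rot: [0.0, 1.0, 0.0, -0.0]
ft_force: [0.6, 0.9, -2.3]
grip_width: 0.375
grasp_force: 63.7
```

```bash
python3 -m inch '[{"slide":[-0.001,-0.001,-0.0005],"yaw":0},{"slide":[-0.002,-0.001,-0.001],"yaw":0},{"slide":[-0.003,-0.001,-0.0015],"yaw":0},{"slide":[-0.004,-0.001,-0.002],"yaw":0},{"slide":[-0.004,-0.001,-0.002],"yaw":0}]'
python3 -m inch '[{"slide":[-0.001,0,-0.0005],"yaw":0},{"slide":[-0.002,0,-0.001],"yaw":0},{"slide":[-0.003,0,-0.0015],"yaw":0},{"slide":[-0.003,0,-0.0015],"yaw":0}]'
```

```text
clock: 11.57
position: [0.6433, 0.1812, 0.1782]
ee_rot: [0.0, 1.0, 0.0, -0.0]
ft_force: [-0.3, 0.2, -1.7]
grip_width: 0.376
grasp_force: 63.7
clock: 11.9
position: [0.6403, 0.1812, 0.1767]
ee_rot: [0.0, 1.0, 0.0, -0.0]
ft_force: [0.2, -0.2, -1.9]
grip_width: 0.376
grasp_force: 63.7
```

```bash
python3 -m inch '[{"slide":[-0.001,0,-0.0005],"yaw":0},{"slide":[-0.002,0,-0.001],"yaw":0},{"slide":[-0.002,0,-0.001],"yaw":0}]'
python3 -m inch '[{"slide":[-0.001,0,-0.0005],"yaw":0},{"slide":[-0.002,0,-0.001],"yaw":0},{"slide":[-0.002,0,-0.001],"yaw":0}]'
```

```text
clock: 12.15
position: [0.6384, 0.1812, 0.1757]
ee_rot: [0.0, 1.0, 0.0, -0.0]
ft_force: [0.5, 0.7, -1.2]
grip_width: 0.374
grasp_force: 63.7
clock: 12.4
position: [0.6364, 0.1812, 0.1747]
ee_rot: [0.0, 1.0, 0.0, -0.0]
ft_force: [0.9, -0.1, -1.6]
grip_width: 0.376
grasp_force: 63.7
```

```bash
python3 -m inch '[{"slide":[-0.001,0,-0.0005],"yaw":0},{"slide":[-0.001,0,-0.0005],"yaw":0}]'
python3 -m inch '[{"slide":[-0.001,0,-0.0005],"yaw":0},{"slide":[-0.001,0,-0.0005],"yaw":0}]'
python3 -m inch '[{"slide":[-0.001,0,-0.0005],"yaw":0},{"slide":[-0.001,0,-0.0005],"yaw":0}]'
```

```text
clock: 12.57
position: [0.6354, 0.1812, 0.1743]
ee_rot: [0.0, 1.0, 0.0, -0.0]
ft_force: [0.0, -0.1, -1.7]
grip_width: 0.378
grasp_force: 63.7
clock: 12.73
position: [0.6344, 0.1811, 0.1737]
ee_rot: [0.0, 1.0, 0.0, -0.0]
ft_force: [0.4, 1.0, -2.4]
grip_width: 0.376
grasp_force: 63.7
clock: 12.9
position: [0.6334, 0.1812, 0.1732]
ee_rot: [0.0, 1.0, 0.0, -0.0]
ft_force: [0.2, -0.0, -1.8]
grip_width: 0.375
grasp_force: 63.7
```

```bash
python3 -m inch '[{"slide":[-0.001,0,-0.0005],"yaw":0},{"slide":[-0.001,0,-0.0005],"yaw":0}]'|sed -n '2p;4p'
python3 -m inch '[{"slide":[-0.001,0,-0.0005],"yaw":0},{"slide":[-0.001,0,-0.0005],"yaw":0}]'|sed -n '2p;4p'
```

```text
position: [0.6329, 0.1811, 0.1731]
ft_force: [1.1, 0.2, -0.7]
position: [0.6326, 0.1812, 0.1732]
ft_force: [4.6, 0.4, 0.5]
```

Run:
```python
from workcell import *
from h import *
# check scanner + frame in side view: dot vs. expected
c=camera("side");np.savez("side5.npz",**c);o=get_obs();p=np.array(o["position"]);print(p,o["clock"])
K=np.array([[c["fx"],0,c["cx"]],[0,c["fy"],c["cy"]],[0,0,1]]);E=c["extrinsics"]
q=cv2.projectPoints((p+[-.138*np.cos(.428)-.010*np.sin(.428),0,-.0526])[None],cv2.Rodrigues(E[:3,:3])[0],E[:3,3],K,np.array([c["k1"],0,0,0,0.]))[0][0,0]
print("expected dot",q,dot(c,*q,8))
o1,d=ray(c,*dot(c,*q,8)[0]);y=p[1];print("dot at y=TCP",o1+d*(y-o1[1])/d[1])
```

```text
[0.63259862 0.18118137 0.17324462] 13.2833
expected dot [273.661909   184.04646017] ((np.float64(268.7667876588022), np.float64(177.92921960072596)), np.int64(125), 43)
dot at y=TCP [0.49046279 0.18118137 0.14619278]
```

Contact was at the predicted place. The force direction (4.3, 2.3) gives a normal about 28° up, which matches the tilt. I'll bring it to about 6 N and hold.

```bash
python3 -m inch '[{"slide":[-0.0003,0,-0.00015],"yaw":0},{"slide":[-0.0003,0,-0.00015],"yaw":0},{"slide":[-0.0003,0,-0.00015],"yaw":0},{"slide":[-0.0003,0,-0.00015],"yaw":0},{"slide":[-0.0003,0,-0.00015],"yaw":0},{"slide":[-0.0003,0,-0.00015],"yaw":0}]'
python3 - <<'E'
from h import *
c=load("side5.npz");f=c["frame"].min(2)
print(f[174:196,258:290])
E
```

```text
clock: 13.78
position: [0.6325, 0.1812, 0.1732]
ee_rot: [0.0, 1.0, 0.0, 0.002]
ft_force: [6.5, 0.0, 2.6]
grip_width: 0.376
grasp_force: 64.2
[[120 118 120 118 120 119 121 123 124 119 120 120 119 120 118 119 120 122
  123 120 122 121 120 122 121 123 128 121 114  88  48  18]
 [120 118 118 117 120 118 117 119 120 121 119 118 119 117 121 122 121 114
  109  99 112 120 124 121 121 111 117  84  56  36  17  14]
 [119 120 117 120 117 122 119 118 118 116 119 120 118 121 124 114 111  83
   65  67  91 112 125 125 118  83  69  39  11   6  11   3]
 [116 119 119 114 115 118 121 120 117 120 119 118 122 124 117  83  71  57
   56  59  70  89 114 115  89  54  29   1   7  12  10  15]
 [116 118 116 118 120 121 120 120 120 119 123 120 115 110  91  64  54  54
   52  57  68  67  73  60  56  42  20  15   3  10  18  42]
 [121 117 119 117 122 119 122 119 121 122 120 114  88  64  57  58  54  53
   56  58  59  71  57  50  54  52  41  18  18  32  40  57]
 [118 120 118 118 119 123 123 124 122 115  97  88  60  52  51  54  53  56
   56  57  57  70  65  54  58  52  47  27  37  58  56  66]
 [110 119 117 117 119 123 12
[... 1267 characters left out ...]
2  55  50  59  63  53  58  84  90]
 [ 98  96  97  96  97  96  99 105  73  34  14  29  58  57  54  55  57  60
   63  62  58  51  51  55  51  55  54  60  60  81 115 123]
 [ 94  95  95  95  94  99  98 102  96  56   8  18  47  58  56  57  61  63
   55  55  50  55  48  55  54  55  52  51  59  87 119 118]
 [ 94  93  94  97  96  96  98  99 105  73  29  16  32  55  58  59  56  57
   51  46  52  52  53  47  51  49  52  44  51  68 115 117]
 [ 97  97  95  96  97  97  99  96 105  98  49  10   8  52  59  55  56  49
   50  52  51  53  51  54  52  57  51  49  49  65 115 122]
 [ 99  93  94  94  95  94  94  95 100 107  66  21   0  31  45  52  50  50
   51  50  54  52  51  54  51  49  51  61  80  92 115 122]]
```

The dot is at (274.1,183.6) against (273.7,184.0) predicted, so the nose is where it should be. Contact is about 7.5 N, so I'll hold.

```bash
python3 -m inch '[{"slide":[0.0001,0,0],"yaw":0},{"slide":[0.0001,0,0],"yaw":0},{"slide":[0.0001,0,0],"yaw":0},{"slide":[0.0001,0,0],"yaw":0},{"slide":[0.0001,0,0],"yaw":0},{"slide":[0.0001,0,0],"yaw":0},{"slide":[0.0001,0,0],"yaw":0},{"slide":[0.0001,0,0],"yaw":0},{"slide":[0.0001,0,0],"yaw":0},{"slide":[0.0001,0,0],"yaw":0},{"slide":[0.0001,0,0],"yaw":0},{"slide":[0.0001,0,0],"yaw":0},{"slide":[0.0001,0,0],"yaw":0},{"slide":[0.0001,0,0],"yaw":0},{"slide":[0.0001,0,0],"yaw":0},{"slide":[0.0001,0,0],"yaw":0},{"slide":[0.0001,0,0],"yaw":0},{"slide":[0.0001,0,0],"yaw":0}]'
```

```text
clock: 15.28
position: [0.6326, 0.1812, 0.1732]
ee_rot: [0.0, 1.0, 0.0, 0.002]
ft_force: [6.4, 1.0, 2.4]
grip_width: 0.372
grasp_force: 64.2
```

Run:
```python
from workcell import *
from h import *
c=camera("top");f=c["frame"];np.savez("top1.npz",**c)
T=load("top0.npz")["frame"]
# frame top edge moved? brass rows along columns, before/after; label face edges
for u in(218,225,290,293):
    g=lambda F:[int(x) for x in np.nonzero(((F[270:322,u,0].astype(int)-F[270:322,u,2])>45))[0]+270]
    print(u,g(T),g(f))
K=np.array([[c["fx"],0,c["cx"]],[0,c["fy"],c["cy"]],[0,0,1]]);E=c["extrinsics"]
p=np.array(get_obs()["position"])
q=cv2.projectPoints((p+[-.1298,0,-.0526])[None],cv2.Rodrigues(E[:3,:3])[0],E[:3,3],K,np.array([c["k1"],0,0,0,0.]))[0][0,0]
print("exp dot",q);d=dot(c,*q,4);print(d,onz(c,*d[0],p[2]-.0526))
m=f[int(q[1])-3:int(q[1])+5,int(q[0])-30:int(q[0])+30].min(2);print(m[3])
```

```text
218 [293, 294, 295, 296, 297, 298, 299, 300, 305, 306, 307, 308, 309, 310] [293, 294, 295, 296, 297, 298, 299, 300, 305, 306, 307, 308, 309, 310]
225 [286, 287, 305, 306, 307, 308, 309, 310] [305, 306, 307, 308, 309, 310]
290 [284, 285, 303, 304, 305, 306, 307] [284, 285, 303, 304, 305, 306, 307]
293 [284, 285, 300, 301, 302, 303, 304, 305, 306, 307] [284, 285, 300, 301, 302, 303, 304, 305, 306, 307]
exp dot [256.4413149  276.47711125]
((np.float64(256.0), np.float64(275.5)), np.int64(115), 2) [0.50541909 0.18239061 0.12060271]
[ 62  68  71  74  78  82  84  86  90  92  94  97  99 100 103 106 106 107
 107 109 109 110 110 110 111 111 112 112 113 112 113 114 113 113 114 112
 111 110 108 108 106 106 104 102 101  97  95  93  90  85  84  96 100  93
  90  98 132 147 148 145]
```

The frame has not moved: its brass rows are identical before and after. The 1.5 s hold was steady at about 7.5 N. Now I'll retreat along the normal and return to the pad.

```bash
python3 -m inch '[{"slide":[0.006,0,0.003],"yaw":0},{"slide":[0.018,0,0.009],"yaw":0},{"slide":[0.04,0,0.02],"yaw":0},{"slide":[0.06,0,0.04],"yaw":0},{"slide":[0.07,-0.01,0.065],"yaw":0},{"slide":[0.075,-0.03,0.08],"yaw":0},{"slide":[0.08,-0.06,0.08],"yaw":0.02},{"slide":[0.09,-0.09,0.08],"yaw":0.05},{"slide":[0.10,-0.12,0.08],"yaw":0.05},{"slide":[0.11,-0.15,0.08],"yaw":0.05},{"slide":[0.12,-0.18,0.08],"yaw":0.05},{"slide":[0.125,-0.21,0.08],"yaw":0.05},{"slide":[0.125,-0.23,0.08],"yaw":0.05},{"slide":[0.125,-0.24,0.08],"yaw":0.05},{"slide":[0.125,-0.24,0.06],"yaw":0.05},{"slide":[0.125,-0.24,0.03],"yaw":0.05},{"slide":[0.125,-0.24,0],"yaw":0.05},{"slide":[0.125,-0.24,-0.03],"yaw":0.05},{"slide":[0.125,-0.24,-0.045],"yaw":0.05},{"slide":[0.125,-0.24,-0.045],"yaw":0.05}]'
python3 -m inch '[{"slide":[0,0,-0.01],"yaw":0},{"slide":[0,0,-0.015],"yaw":0},{"slide":[0,0,-0.018],"yaw":0},{"slide":[0,0,-0.018],"yaw":0}]'
```

```text
clock: 17.0
position: [0.7538, -0.0569, 0.1217]
ee_rot: [-0.025, 1.0, 0.001, -0.004]
ft_force: [-0.8, 0.1, -3.0]
grip_width: 0.381
grasp_force: 63.7
clock: 17.33
position: [0.7565, -0.0587, 0.1093]
ee_rot: [-0.025, 1.0, 0.0, 0.0]
ft_force: [-0.3, -0.4, -1.9]
grip_width: 0.374
grasp_force: 63.8
```

```bash
python3 -m inch '[{"slide":[0,0,0],"yaw":0},{"slide":[0,0,-0.003],"yaw":0},{"slide":[0.001,0,-0.007],"yaw":0},{"slide":[0.002,0,-0.011],"yaw":0},{"slide":[0.003,0,-0.015],"yaw":0},{"slide":[0.004,0,-0.019],"yaw":0},{"slide":[0.005,0,-0.023],"yaw":0},{"slide":[0.006,0,-0.027],"yaw":0},{"slide":[0.007,0,-0.03],"yaw":0},{"slide":[0.007,0,-0.03],"yaw":0}]' 255 20
python3 -m inch '[{"slide":[0.001,0,-0.004],"yaw":0},{"slide":[0.002,0,-0.008],"yaw":0},{"slide":[0.003,0,-0.012],"yaw":0},{"slide":[0.004,0,-0.016],"yaw":0},{"slide":[0.005,0,-0.02],"yaw":0},{"slide":[0.005,0,-0.024],"yaw":0},{"slide":[0.006,0,-0.028],"yaw":0},{"slide":[0.006,0,-0.032],"yaw":0},{"slide":[0.006,0,-0.032],"yaw":0}]'
```

```text
clock: 18.17
position: [0.7633, -0.0587, 0.0784]
ee_rot: [-0.025, 1.0, 0.0, -0.0]
ft_force: [2.7, -0.1, 3.6]
grip_width: 0.376
grasp_force: 63.9
clock: 18.92
position: [0.7688, -0.0588, 0.0459]
ee_rot: [-0.025, 1.0, 0.0, -0.001]
ft_force: [-0.2, 0.8, 1.6]
grip_width: 0.376
grasp_force: 61.4
```

```bash
python3 -m inch '[{"slide":[0,0,-0.004],"yaw":0},{"slide":[0.001,0,-0.007],"yaw":0},{"slide":[0.001,0,-0.01],"yaw":0},{"slide":[0.001,0,-0.01],"yaw":0}]'
python3 - <<'E'
from workcell import *
from h import *
c=camera("wrist");np.savez("wrist6.npz",**c);s=camera("side");np.savez("side6.npz",**s)
d=dot(c,323,82,40);print(d)
e=dot(s,346,252,7);print(e,onz(s,*e[0],.04));print(tri(c,d[0],s,e[0]))
E
```

```text
clock: 19.25
position: [0.7701, -0.0588, 0.0363]
ee_rot: [-0.025, 1.0, 0.0, -0.0]
ft_force: [-0.6, 0.8, 1.3]
grip_width: 0.376
grasp_force: 60.5
((np.float64(317.04474314748416), np.float64(83.58852617805496)), np.int64(116), 2667)
((np.float64(346.3658536585366), np.float64(251.76829268292684)), np.int64(126), 7) [ 0.6300468  -0.06602962  0.04      ]
(array([ 0.6561682 , -0.05549089,  0.01541346]), np.float64(0.04087805851929381))
```

```bash
python3 -m inch '[{"slide":[0,0,-0.001],"yaw":0},{"slide":[0,0,-0.001],"yaw":0},{"slide":[0,0,-0.001],"yaw":0},{"slide":[0,0,-0.001],"yaw":0},{"slide":[0,0,-0.001],"yaw":0},{"slide":[0,0,-0.001],"yaw":0},{"slide":[0,0,0.01],"yaw":0},{"slide":[0,0,0.03],"yaw":0},{"slide":[0,0,0.06],"yaw":0},{"slide":[0,0,0.1],"yaw":0},{"slide":[0,0,0.14],"yaw":0},{"slide":[-0.01,0,0.16],"yaw":0},{"slide":[-0.02,0,0.16],"yaw":0},{"slide":[-0.02,0,0.16],"yaw":0}]' 60 20
python3 - <<'E'
from workcell import *
from h import *
c=camera("wrist");f=c["frame"]
K=np.array([[c["fx"],0,c["cx"]],[0,c["fy"],c["cy"]],[0,0,1]]);E=c["extrinsics"]
q=cv2.projectPoints(np.array([[.63,-.066,.04]]),cv2.Rodrigues(E[:3,:3])[0],E[:3,3],K,np.array([c["k1"],0,0,0,0.]))[0][0,0]
d=dot(c,*q,12);s=camera("side");e=dot(s,346,252,6)
print(q,d,onz(c,*d[0],.04));print(e,onz(s,*e[0],.04),tri(c,d[0],s,e[0]))
cv2.imwrite("pics/end.png",f[:,:,::-1])
# scanner tail cap (darkest) location
g=f.max(2);m=(g<50).astype(np.uint8);m[300:]=0
n,l,st,ce=cv2.connectedComponentsWithStats(m)
for i in range(1,n):
    if st[i,4]>60:print(st[i],np.round(onz(c,*ce[i],.036),4))
E
```

```text
clock: 20.52
position: [0.7503, -0.0594, 0.2009]
ee_rot: [-0.024, 1.0, -0.0, 0.002]
ft_force: [-0.2, -0.2, -0.6]
grip_width: 0.761
grasp_force: 0.0
[320.87771393  73.12407885] ((np.float64(320.97280427998214), np.float64(75.20775746767723)), np.int64(148), 93) [ 0.63144508 -0.06585746  0.04      ]
((np.float64(346.27647058823527), np.float64(251.78235294117647)), np.int64(126), 6) [ 0.62980185 -0.06599678  0.04      ] (array([ 0.63070859, -0.06554019,  0.03904368]), np.float64(0.0013552992411053895))
[  0  33  32  88 852] [ 0.6457 -0.3067  0.036 ]
[284  34  74  10 639] [ 0.6054 -0.0666  0.036 ]
[312 119  20  33 649] [ 0.675  -0.0633  0.036 ]
[303 229  39  14 468] [ 0.7608 -0.0583  0.036 ]
```

The scanner lies flat on the pad: the dot is at z = 0.039, its origin is about (0.689, -0.063), and the pad centre is about (0.682, -0.051). The gripper is clear, so I'm handing in.

```bash
python3 -m inch '[{"slide":[0,0,0],"yaw":0},{"slide":[0,0,0],"yaw":0},{"slide":[0,0,0],"yaw":0}]' | head -1; python3 -c "
from workcell import *
print(hand_in())"
```

```text
clock: 20.87
the job is handed in; nothing more can be done
None
```

I pressed the scanner's nose on the landscape label at about 7.5 N for about 1.5 s, laid it back flat and right side up on its pad, and handed the job in at 20.9 s; hand-in returned no verdict, and by my estimate the nose was 2–4° off square (limit 7°).

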